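# Snap the fish finder's board onto its standoffs

### The arm

A 7-joint arm with a two-finger parallel gripper is mounted at the origin on the work surface. World frame = base frame: x ahead of the robot, y to its left, z up, the work surface at z = 0. Lengths are in m, angles in rad, forces in N, time in s.
With the tool pointing down it reaches from about 0.425 to 0.875 m from the base axis. Payload 8.4 kg.
Tool frame: the origin (TCP) lies midway between the tips of the shut fingers; the grasp point (between the pads) lies 19 mm behind it; z points along the fingers, y is the line along which they close (so a half turn about z gives the same grasp; the last joint's range is limited). The gripper opens to 85 mm and grips with 20 to 120 N. Pads are 22 mm wide; open, the fingers measure 114 mm over their backs; the gripper's body (76 mm by 85 mm) begins 54 mm behind the grasp point. The pads swing forward as they close: fully open they stand 13 mm farther back than shut.
Start: joints at [-1.331, 0.333, 0.04, 1.465, -0.013, 1.343, -0.059], TCP at [0.216, 0.613, 0.231] pointing down, gripper open.
Joint ranges: [-2.58, 2.58], [-0.38, 2.09], [-1.3, 1.39], [0.25, 2.4], [-1.5, 4.64], [0.08, 2.09], [-2.65, 2.65]. Speed limits (rad/s): [2.22, 2.22, 2.79, 2.79, 3.14, 3.14, 3.14].

### API

Orientations are given as a 3x3 rotation matrix whose columns are the frame's x, y, z axes.
In Python, from rig import bot gives the robot as it stands. The module is installed in compiled form; this text tells all that it offers.
- The arm moves only by the tool jog_arm, never from a script. Its argument "motion" is a list of rows, each a list of 3 entries, a list of its own where there are three numbers: the turn, a rotation vector about the tool's x, y, z each as a share of 0.15 rad, from -1 to 1, then the shift along the tool's x, y, z each as a share of 6 cm, from -1 to 1, then the gripper's target within -1 to 1 (fully open at 1, half-way at 0, shut at -1). In form: [[[ax, ay, az], [dx, dy, dz], claw], ...]. A call has 1 to 12 rows; each row shifts and turns the commanded pose from where the row before left it, along the tool's axes as they then stand; what a row does not reach is not made up. A row lasts 1/8 s, in which the tool goes at most 62.5 mm and 10.7 degrees, less where a joint would pass 70% of its speed; a pose out of reach is approached as far as the arm can. A call with a number of a shift or a turn outside -1 to 1 is refused whole. A call with a gripper value outside its range is refused whole. The fingers move at their own pace and stop on an object; "grip_force" is the grip in N (left out, the last holds). Time passes only in rows, so rows that do not move let the fingers close. It gives the time, the measured TCP pose, the force, the opening and the grip force at its end, in the units of the state.
- bot.get_state(): the state, without advancing time (a new reading comes with each control period).
- bot.get_image(name): name is "side" or "top" or "wrist"; returns (picture, depth): 400x640x3 uint8, blue, green, red; 400x640 float32, m along the optical axis (not along the pixel's ray), 0 where there is no reading.
- bot.calibration(name): a dict with "K" (3x3 intrinsics, pixels), "R" (3x3) and "t" (3): a world point X has camera coordinates R X + t. Camera axes: x right, y down, z forward; pixel columns grow to the right and rows downward; lengths in m; the calibration is good to about 2 mm. A picture is of the moment at which its call begins: read the wrist's pose just before it. calibration takes no time and is no camera call; for the wrist camera it gives the pose at the moment of the call.
- bot.job_done(): hands the job in; it is judged then, once.
Trained networks look in the newest picture that a camera, given by its name, has taken for a name from the list of things; names that differ only in an ending like _2 or _b are one class to them, and where a whole thing is asked for, a point or a joint stands for the part that bears it (a point fixed in the world has none). Each returns a list of dicts, best first, with "score" (0 to 1); they miss things now and then, are a little off and sometimes report something else, mostly with a low value. They report only what shows in the picture. A call takes as long as a camera call. They do not tell look-alikes from the thing itself.
- bot.recognise(camera, thing): "location" ([x, y, z] in m, in world coordinates, good to about 4 mm: the middle of the surface that is visible of it).
- bot.pinpoint(camera, thing): "location" ([x, y, z] in m, in world coordinates, good to about 4 mm: a listed point, or the origin of a listed thing).
The state is a dict: "t": time; "joints": joint angles; "qvel": joint speeds; "tau": joint torques, N m; "tcp_pos": TCP position; "tool_rot": TCP orientation; "force": force on the tool from outside, world axes, zero at the start; "moment": the same for the moment, N m; "grip_width": finger opening in m; "grasp_force": force on a finger pad.
Only numpy, scipy, OpenCV 4.12 (cv2) and the standard library are available. Lean on these libraries where they do the work, as an engineer would, in place of code of your own. Each camera call takes 0.05 s, during which the arm holds its last target. There are 200 camera calls.

### The job

Fit the fish finder's circuit board into the open base of its housing: lift it off the wooden block by its finned heat sink, lay it loosely on the four barbed posts with its sockets at the notched end, and let go of it. Then press the board down onto the posts until every barb has clicked through and the board sits fully home on all four supports. Leave the bottle, the phone, the hand reel and the housing's cover where they are.

Things in the scene. Friction and masses are not known exactly. Their poses are not given: they have to be found in the camera images.
- board: Green circuit board, 172 (x) x 116 (y) x 3 mm, 0.2 kg, lying face up on the block. Origin: centre of its underside; z up, x along its length to the end with two grey plug sockets (tops 19 mm above the underside, within 36 mm of the centre line; choke at the other end, top 17 mm). Its 9 mm holes are 96 mm apart at the socket end, 68 mm at the other: it fits one way round only.
- heatsink (a point): Centre of the top of the finned aluminium heat sink in the middle of the board, 27 mm above the board's underside. The heat sink is 60 mm along the board's x and 44 mm along its y, flat-sided, 24 mm high above the board's top: grip it across y.
- base: Lower half of the black housing, a tray 204 (x) x 148 (y) mm, rim 14 mm high, screwed to the bench. Origin: centre of its underside; z up, x along its length to the end wall with two notches, where the sockets belong. Four white snap posts stand in it. Board home: board and base frames coincide, the board's underside 20 mm and its top 23 mm above the base's underside.
- block: Loose wooden block, 185 (x) x 120 (y) x 40 mm, on which the board lies at the start. Origin at the centre of its underside.
- hole1 (a point): Centre of the board's hole number 1 at its underside, at (76, 48) mm in the board's x, y; it goes over post 1. The bare place to press beside it is at (53, 43) mm in the board's x, y, with 14 mm free all round.
- hole2 (a point): Centre of the board's hole number 2 at its underside, at (76, -48) mm in the board's x, y; it goes over post 2. The bare place to press beside it is at (53, -43) mm in the board's x, y, with 14 mm free all round.
- hole3 (a point): Centre of the board's hole number 3 at its underside, at (-76, 34) mm in the board's x, y; it goes over post 3. The bare place to press beside it is at (-53, 32) mm in the board's x, y, with 14 mm free all round.
- hole4 (a point): Centre of the board's hole number 4 at its underside, at (-76, -34) mm in the board's x, y; it goes over post 4. The bare place to press beside it is at (-53, -32) mm in the board's x, y, with 14 mm free all round.
- post1 (a point): Centre of the seat of post 1, at the notched (+x) end, left (+y), at (76, 48) mm in the base's x, y, 20 mm above its underside. Above the seat (15 mm wide) come a 6.4 mm neck and an arrow head with two springy barbs, 12.8 mm wide, 4 mm above the seat, tapering to a tip 14.5 mm above the seat.
- post2 (a point): Centre of the seat of post 2, at the notched (+x) end, right (-y), at (76, -48) mm in the base's x, y, 20 mm above its underside. Above the seat (15 mm wide) come a 6.4 mm neck and an arrow head with two springy barbs, 12.8 mm wide, 4 mm above the seat, tapering to a tip 14.5 mm above the seat.
- post3 (a point): Centre of the seat of post 3, at the plain (-x) end, left (+y), at (-76, 34) mm in the base's x, y, 20 mm above its underside. Above the seat (15 mm wide) come a 6.4 mm neck and an arrow head with two springy barbs, 12.8 mm wide, 4 mm above the seat, tapering to a tip 14.5 mm above the seat.
- post4 (a point): Centre of the seat of post 4, at the plain (-x) end, right (-y), at (-76, -34) mm in the base's x, y, 20 mm above its underside. Above the seat (15 mm wide) come a 6.4 mm neck and an arrow head with two springy barbs, 12.8 mm wide, 4 mm above the seat, tapering to a tip 14.5 mm above the seat.
- barb1a (a joint): How far the barbs of post 1 are squeezed in, in m: 0 sprung out, about 0.002 while a board's hole passes over them, 0.004 at most. A board laid loosely on the heads rests 6 to 10 mm above the seats. A post snaps at about 10 N; two going down together need up to 20 N.
- barb2a (a joint): How far the barbs of post 2 are squeezed in, in m: 0 sprung out, about 0.002 while a board's hole passes over them, 0.004 at most. A board laid loosely on the heads rests 6 to 10 mm above the seats. A post snaps at about 10 N; two going down together need up to 20 N.
- barb3a (a joint): How far the barbs of post 3 are squeezed in, in m: 0 sprung out, about 0.002 while a board's hole passes over them, 0.004 at most. A board laid loosely on the heads rests 6 to 10 mm above the seats. A post snaps at about 10 N; two going down together need up to 20 N.
- barb4a (a joint): How far the barbs of post 4 are squeezed in, in m: 0 sprung out, about 0.002 while a board's hole passes over them, 0.004 at most. A board laid loosely on the heads rests 6 to 10 mm above the seats. A post snaps at about 10 N; two going down together need up to 20 N.
- bottle: Bystander: drink bottle, 66 mm across, 205 mm tall, standing. Origin at the centre of its underside.
- phone: Bystander: black phone, 75 x 155 x 8 mm, lying flat. Origin at the centre of its underside.
- reel: Bystander: small hand-held electric reel, about 170 x 42 x 51 mm, lying on the bench. Origin on its underside, near the middle of its red grip.
- cover: Bystander: the housing's upper half, 204 x 148 x 32 mm, lying open side up. Origin at the centre of its underside.
There are look-alikes about, which are no part of the job. Leave any yellow look-alike of the board alone.

How it is judged:
On the way, in this order (a step that is already met when the one before it is completed fails the run):
1. the board is lifted clear of the block (height (world z) of board above 0.055 m), for 0.1 s.
2. the board lies on the heads of the posts, the right way round, let go and not yet pressed home (horizontal distance between hole1 and post1 below 0.006 m and horizontal distance between hole2 and post2 below 0.006 m and horizontal distance between hole3 and post3 below 0.006 m and horizontal distance between hole4 and post4 below 0.006 m and z of board in the frame of base between 0.0225 and 0.032 m and contact force between the fingers and board below 0.2 N), for 0.2 s.
At the end, for the whole second after the job is handed in: Each of the four holes lies within 3 mm of the seat of its own post (board fully down on all four supports, the right way round), the barbs of every post have sprung out again over the board (squeezed in by less than 0.8 mm), and the board is at rest (distance between hole1 and post1 below 0.003 m and distance between hole2 and post2 below 0.003 m and distance between hole3 and post3 below 0.003 m and distance between hole4 and post4 below 0.003 m and value of joint each of barb1a, barb2a, barb3a, barb4a below 0.0008 m and linear speed of board below 0.02 m/s); the robot touches nothing.
It fails at once if the bottle is pushed more than 30 mm or tipped (distance of bottle from where it was at the start of the episode above 0.03 m or angle between bottle's own z axis and vertical above 0.4 rad).
It fails at once if the phone is pushed more than 30 mm or tipped (distance of phone from where it was at the start of the episode above 0.03 m or angle between phone's own z axis and vertical above 0.4 rad).
It fails at once if the reel is pushed more than 30 mm or tipped (distance of reel from where it was at the start of the episode above 0.03 m or angle between reel's own z axis and vertical above 0.4 rad).
It fails at once if the cover is pushed more than 30 mm or tipped (distance of cover from where it was at the start of the episode above 0.03 m or angle between cover's own z axis and vertical above 0.4 rad).
It also fails if it takes over 54 s, if anything falls off the work surface, if the arm or the gripper's body presses on something with over 40 N, if the wrist force passes 120 N, or if a joint passes its speed limit or range.

## Working session

There is one attempt and no reset: what is moved stays moved. The work goes in short steps, Python scripts to look and compute and a tool call to move; the robot and the scene stay as the last step left them, time stands still between calls to the robot, and variables do not carry over. Pictures are saved under pics/ and viewed, at most 10 in all, crops included, and the job is handed in when it is done.

Besides the shell and the picture viewer there is one more tool, called after "Request:" as name(argument=value, ...) on one line, values as JSON. jog_arm: Moves the arm, as the interface text tells. Shift numbers are shares of 6 cm and turn numbers shares of 0.15 rad, none past 1 either way. Its arguments: {"type":"object","properties":{"motion":{"type":"array"},"grip_force":{"type":"number"}},"required":["motion"]}

```bash
mkdir -p pics
cat > h.py <<'E'
from rig import bot
import numpy as np, cv2
def snap(n,f): 
    p,d=bot.get_image(n); cv2.imwrite('pics/'+f,p); return p,d
E
python3 - <<'E'
from h import *
for c in ['top','side']:
    p,d=snap(c,c+'0.png')
    for n in ['board','heatsink','base','block','hole1','hole2','hole3','hole4','post1','post2','post3','post4','bottle','cover','reel','phone']:
        r=bot.pinpoint(c,n)
        K=bot.calibration(c);
        for q in r[:3]:
            X=K['R']@np.array(q['location'])+K['t'];u=K['K']@X
            print(c,n,round(q['score'],2),np.round(q['location'],3),(u[:2]/u[2]).astype(int))
s=bot.get_state();print(s['t'],s['tcp_pos'],s['tool_rot'],s['force'],s['grip_width'])
E
```

```text
top board 0.87 [ 0.292  0.195 -0.001] [256 280]
top board 0.78 [ 0.248 -0.277 -0.   ] [415 297]
top board 0.57 [0.526 0.188 0.041] [259 200]
top heatsink 0.84 [0.293 0.196 0.028] [255 281]
top heatsink 0.8 [ 0.251 -0.276  0.031] [418 297]
top heatsink 0.66 [0.531 0.188 0.068] [258 198]
top base 0.87 [ 0.554 -0.166 -0.   ] [379 193]
top block 0.49 [ 0.554 -0.168 -0.002] [379 193]
top hole1 0.96 [ 0.203  0.182 -0.002] [260 310]
top hole1 0.88 [ 0.267 -0.364 -0.003] [444 290]
top hole1 0.87 [0.613 0.233 0.044] [244 169]
top hole2 0.96 [ 0.203  0.182 -0.002] [260 310]
top hole2 0.88 [ 0.267 -0.364 -0.003] [444 290]
top hole2 0.87 [0.613 0.233 0.044] [244 169]
top hole3 0.96 [ 0.203  0.182 -0.002] [260 310]
top hole3 0.88 [ 0.267 -0.364 -0.003] [444 290]
top hole3 0.87 [0.613 0.233 0.044] [244 169]
top hole4 0.96 [ 0.203  0.182 -0.002] [260 310]
top hole4 0.88 [ 0.267 -0.364 -0.003] [444 290]
top hole4 0.87 [0.613 0.233 0.044] [244 169]
top post1 0.77 [ 0.486 -0.213  0.019] [396 216]
top post1 0.76 [ 0.476 -0.147  0.024] [373 219]
top post1 0.71 [ 0.639 -0.209  0.018] [394 164]
top post2 
[... 2124 characters left out ...]
  0.02 ] [333 263]
side post4 0.88 [ 0.483 -0.215  0.016] [345 278]
side post4 0.74 [ 0.619 -0.112  0.021] [373 240]
side post4 0.64 [ 0.471 -0.156  0.02 ] [333 263]
side bottle 0.65 [0.581 0.432 0.   ] [296 156]
side cover 0.77 [ 0.305  0.476 -0.003] [220 165]
side cover 0.31 [0.532 0.193 0.038] [307 185]
side reel 0.58 [ 0.431 -0.456  0.002] [369 361]
side phone 0.69 [0.532 0.191 0.066] [307 178]
side phone 0.58 [ 0.789 -0.008  0.002] [405 212]
1.7 [0.21604322 0.61303303 0.23131511] [[-9.43142275e-01  3.32389303e-01  1.35262741e-07]
 [ 3.32389303e-01  9.43142275e-01  5.03421568e-06]
 [ 1.54574743e-06  4.79294152e-06 -1.00000000e+00]] [-0.11602866  0.31224059  0.09423447] 0.0853880823919115
```

Run:
```python
from h import *
p=cv2.imread('pics/top0.png')
cv2.imwrite('pics/top0c.png',cv2.resize(p[130:320,200:460],None,fx=3,fy=3,interpolation=cv2.INTER_CUBIC))
```

```text
(no output)
```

View pics/top0.png

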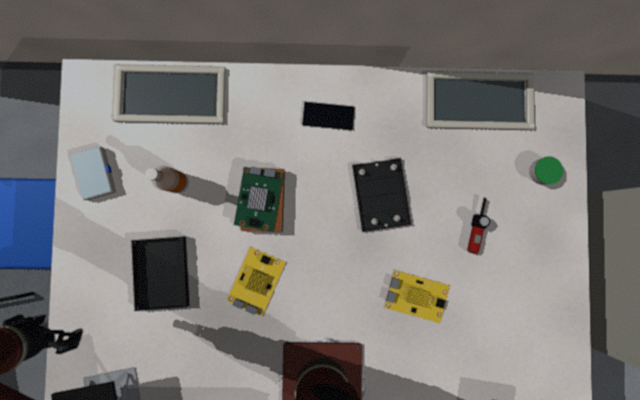

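View pics/top0c.png

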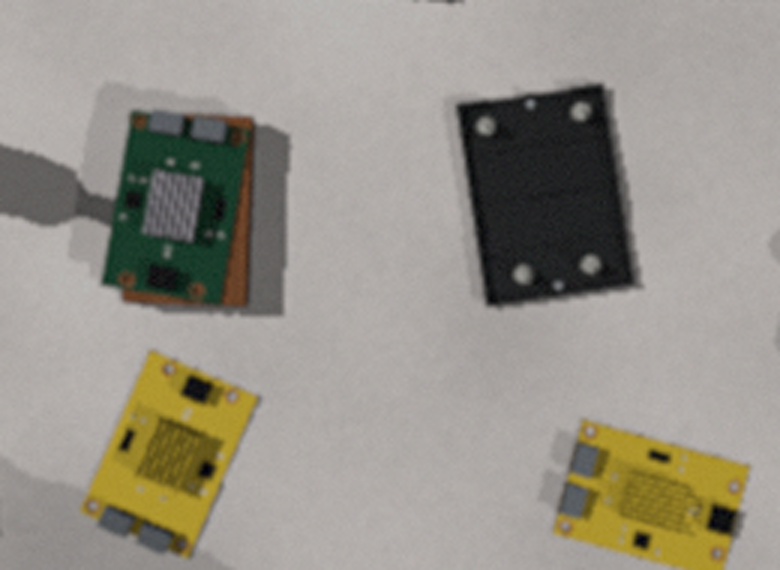

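```bash
cat >> h.py <<'E'
PB=np.array([[76,48],[76,-48],[-76,34],[-76,-34]])/1e3
from scipy.optimize import linear_sum_assignment, minimize
def fit(pts,guess,tol=.02):
    """pts Nx2, guess x,y,yaw -> refined, robust one-to-one"""
    g=np.array(guess,float)
    for _ in range(5):
        c,s=np.cos(g[2]),np.sin(g[2]);P=PB@np.array([[c,s],[-s,c]])+g[:2]
        D=np.linalg.norm(P[:,None]-pts[None],axis=2);j=D.argmin(0);k=D.min(0)<tol
        A=PB[j[k]];B=pts[k];a=A.mean(0);b=B.mean(0)
        H=(A-a).T@(B-b);g[2]=np.arctan2(H[0,1]-H[1,0],H[0,0]+H[1,1])
        c,s=np.cos(g[2]),np.sin(g[2]);g[:2]=b-np.array([[c,-s],[s,c]])@a
    return g,k.sum(),j[k],np.round((B-(A@np.array([[c,s],[-s,c]])+g[:2]))*1e3,1)
def dets(cam,n,zr,lo=.3):
    r=bot.pinpoint(cam,n);return np.array([q['location'] for q in r if q['score']>lo and zr[0]<q['location'][2]<zr[1]]).reshape(-1,3)
E
python3 - <<'E'
from h import *
H=[];Q=[]
for c in ['top','side']:
    bot.get_image(c)
    h=dets(c,'hole1',(.025,.06));q=dets(c,'post1',(.005,.04));print(c,np.round(h,3).tolist(),np.round(q,3).tolist());H.append(h);Q.append(q)
H=np.vstack(H);Q=np.vstack(Q)
print(fit(H[:,:2],(.53,.19,-.1),.03));print(fit(Q[:,:2],(.554,-.168,.1),.03))
print(bot.get_state()['t'])
E
```

```text
top [[0.464, 0.236, 0.038], [0.594, 0.136, 0.038], [0.615, 0.23, 0.042], [0.451, 0.168, 0.042]] [[0.619, -0.113, 0.021], [0.474, -0.148, 0.023], [0.636, -0.206, 0.018], [0.483, -0.214, 0.02]]
side [[0.598, 0.133, 0.046], [0.456, 0.232, 0.037], [0.609, 0.227, 0.039], [0.45, 0.166, 0.039]] [[0.47, -0.152, 0.021], [0.616, -0.112, 0.022], [0.483, -0.216, 0.018]]
(array([ 0.5295875 ,  0.1908625 , -0.13682355]), np.int64(8), array([2, 1, 0, 3, 1, 2, 0, 3]), array([[ 5.5,  1.2],
       [-4.1,  2.7],
       [ 3.3,  1.6],
       [ 1.1,  0.6],
       [-0.7, -0. ],
       [-2.6, -3. ],
       [-2.5, -1.3],
       [ 0.1, -1.5]]))
(array([ 0.55203853, -0.17085137,  0.16264913]), np.int64(7), array([0, 2, 1, 3, 2, 0, 3]), array([[ 0. , -1.5],
       [ 2.3,  1.4],
       [ 1.6,  0.1],
       [ 0.4,  2.3],
       [-1.9, -2.7],
       [-2.8, -0.5],
       [ 0.5,  0.9]]))
2.0
```

Request:
jog_arm(motion=[[[0,0,-0.7],[0,0,-0.4],1],[[0,0,-0.65],[0,0,-0.4],1],[[0,0,0],[-0.68,-0.69,0],1],[[0,0,0],[-0.68,-0.69,0],1],[[0,0,0],[-0.68,-0.69,0],1],[[0,0,0],[-0.68,-0.69,0],1],[[0,0,0],[-0.68,-0.69,0],1],[[0,0,0],[-0.68,-0.69,0],1],[[0,0,0],[-0.68,-0.69,0],1],[[0,0,0],[-0.68,-0.69,0],1],[[0,0,0],[-0.7,-0.73,0],1],[[0,0,0],[0,0,0],1]])

```text
t: 3.5
tcp_pos: [0.5326, 0.1858, 0.2796]
tool_rot: [[-0.99, 0.144, 0.001], [0.144, 0.99, -0.002], [-0.002, -0.001, -1.0]]
force: [-0.3, 0.4, 0.3]
grip_width: 0.0854
grasp_force: 0.0
```

```bash
cat >> h.py <<'E'
def to(x,y,yaw,z,off=0):
    """shares from here to board-frame pose (tool y along board y, tool x = -board x)"""
    s=bot.get_state();R=s['tool_rot'];p=s['tcp_pos']
    ty=np.arctan2(R[1,1],R[0,1]);da=-((yaw+np.pi/2-ty+np.pi/2)%np.pi-np.pi/2)
    d=np.array([x,y,z])-p
    ca=yaw;Rn=np.array([[-np.cos(yaw),-np.sin(yaw),0],[-np.sin(yaw),np.cos(yaw),0],[0,0,-1]])
    print('t',round(s['t'],2),'p',np.round(p,4),'tooly deg',round(np.degrees(ty),2),'turn az',round(da/.15,3),'shift(now)',np.round(R.T@d/.06,3),'shift(after turn)',np.round(Rn.T@d/.06,3),'F',np.round(s['force'],1),'w',round(s['grip_width'],4))
E
python3 - <<'E'
from h import *
to(.5296,.1909,-.1368,.2)
p,d=snap('wrist','w1.png')
h=dets('wrist','hole1',(.02,.065));hs=dets('wrist','heatsink',(.04,.09));print(h,hs)
if len(h): print(fit(h[:,:2],(.53,.191,-.137),.02))
E
```

```text
t 3.5 p [0.5326 0.1858 0.2796] tooly deg 81.7 turn az -0.054 shift(now) [0.065 0.079 1.327] shift(after turn) [0.062 0.078 1.327] F [-0.3  0.4  0.3] w 0.0854
[[0.451  0.1712 0.0421]
 [0.462  0.2329 0.042 ]
 [0.5968 0.1328 0.0419]
 [0.6164 0.2278 0.04  ]] [[0.5309 0.192  0.0643]]
(array([ 0.53155   ,  0.191175  , -0.15551483]), np.int64(4), array([3, 2, 1, 0]), array([[-0.2,  1.8],
       [ 0.3, -3.6],
       [-2.4,  0.8],
       [ 2.3,  1. ]]))
```

View pics/w1.png

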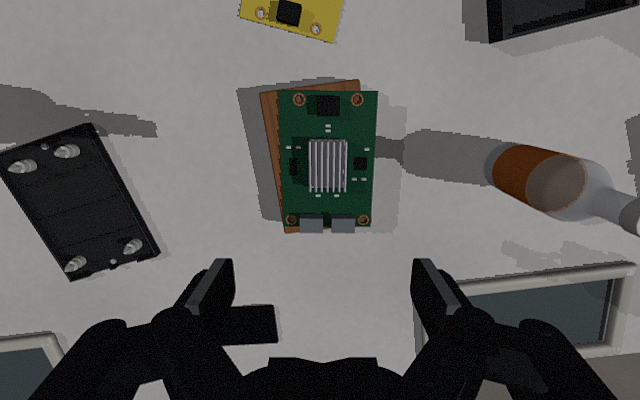

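```bash
cat >> h.py <<'E'
def onplane(cam,uv,z,C=None):
    C=C or bot.calibration(cam);r=np.linalg.solve(C['K'],np.c_[uv,np.ones(len(uv))].T)
    R=np.array(C['R']);o=-R.T@C['t'];d=R.T@r;return (o[:,None]+d*((z-o[2])/d[2])).T[:,:2]
def green(p,z,cam='wrist',near=None):
    h=cv2.cvtColor(p,cv2.COLOR_BGR2HSV);m=cv2.inRange(h,(50,90,25),(85,255,255))
    m=cv2.morphologyEx(m,cv2.MORPH_OPEN,np.ones((3,3)))
    n,l,s,c=cv2.connectedComponentsWithStats(m);i=1+s[1:,4].argmax()
    v,u=np.nonzero(l==i);q=onplane(cam,np.c_[u,v],z)
    r=cv2.minAreaRect(cv2.convexHull((q*1e3).astype(np.float32)));return r,s[i]
E
python3 - <<'E'
from h import *
C=bot.calibration('wrist');print(np.round(-np.array(C['R']).T@C['t'],3))
p,d=bot.get_image('wrist');print(green(p,.043))
H=[];Q=[]
h=dets('wrist','hole1',(.02,.065));q=dets('wrist','post1',(.005,.04))
print(fit(h[:,:2],(.53,.191,-.137),.02));print(np.round(q,3));print(fit(q[:,:2],(.552,-.171,.16),.03))
p,d=bot.get_image('top');print(green(p,.043,'top'));p,d=bot.get_image('side');print(green(p,.043,'side'))
E
```

```text
[0.45  0.203 0.423]
(((525.1969604492188, 192.63128662109375), (115.56041717529297, 159.11424255371094), 81.35921478271484), array([ 274,   94,   98,  128, 7175], dtype=int32))
(array([ 0.531075  ,  0.192     , -0.15598044]), np.int64(4), array([1, 2, 3, 0]), array([[-0.9, -1.2],
       [-1.9,  0.1],
       [ 2.8,  0.6],
       [-0. ,  0.5]]))
[[ 0.634 -0.21   0.024]
 [ 0.476 -0.146  0.021]
 [ 0.619 -0.109  0.017]
 [ 0.484 -0.215  0.018]]
(array([ 0.553425 , -0.1701   ,  0.1447633]), np.int64(4), array([1, 2, 0, 3]), array([[-1.3, -2.9],
       [ 2.4,  0.9],
       [-2.5,  2.4],
       [ 1.4, -0.5]]))
(((628.3842163085938, -656.3453979492188), (76.74922180175781, 80.58861541748047), 0.9662545919418335), array([535, 157,  28,  27, 598], dtype=int32))
(((636.523193359375, -642.7257690429688), (38.288307189941406, 81.53311157226562), 68.19334411621094), array([485, 382,  40,  18, 574], dtype=int32))
```

Request:
jog_arm(motion=[[[0,0,0.03],[0.036,0.1,0.9],1],[[0,0,0],[0,0,0.9],1],[[0,0,0],[0,0,0.8],1],[[0,0,0],[0,0,0.5],1],[[0,0,0],[0,0,0],1],[[0,0,0],[0,0,0],1]], grip_force=40)

```text
t: 4.65
tcp_pos: [0.5294, 0.1983, 0.0948]
tool_rot: [[-0.99, 0.14, 0.001], [0.14, 0.99, 0.001], [-0.001, 0.001, -1.0]]
force: [0.6, -0.2, 0.8]
grip_width: 0.0856
grasp_force: 0.0
```

Run:
```python
from h import *
to(.5313,.192,-.150,.046)
p,d=snap('wrist','w2.png');print(green(p,.043))
hs=dets('wrist','heatsink',(.04,.09));print(hs)
```

```text
t 4.65 p [0.5294 0.1983 0.0948] tooly deg 81.96 turn az 0.064 shift(now) [-0.044 -0.1    0.813] shift(after turn) [-0.046 -0.099  0.813] F [ 0.6 -0.2  0.8] w 0.0856
(((531.86083984375, 191.37452697753906), (116.2762451171875, 171.49185180664062), 81.4428939819336), array([  217,    93,   193,   235, 26435], dtype=int32))
[[0.532  0.193  0.0686]]
```

View pics/w2.png

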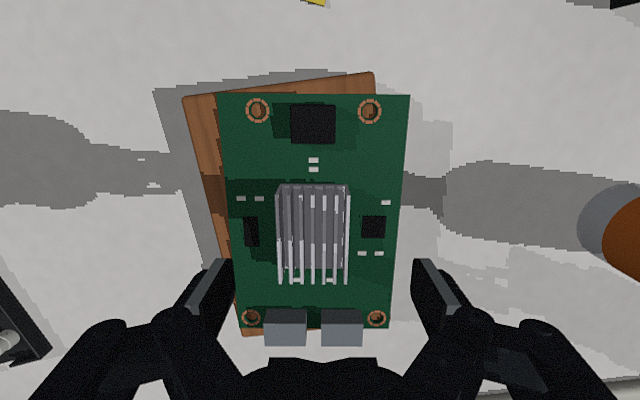

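Request:
jog_arm(motion=[[[0,0,0.07],[-0.057,-0.11,0.3],1],[[0,0,0],[0,0,0.3],1],[[0,0,0],[0,0,0.2],1],[[0,0,0],[0,0,0],1],[[0,0,0],[0,0,0],1]])

```text
t: 5.38
tcp_pos: [0.5314, 0.1908, 0.0455]
tool_rot: [[-0.989, 0.151, 0.0], [0.151, 0.989, 0.0], [-0.0, 0.0, -1.0]]
force: [0.1, 0.5, 0.7]
grip_width: 0.0853
grasp_force: 0.0
```

Run:
```python
from h import *
to(.5319,.1914,-.1493,.046)
```

```text
t 5.38 p [0.5314 0.1908 0.0455] tooly deg 81.34 turn az -0.013 shift(now) [-0.007  0.011 -0.009] shift(after turn) [-0.007  0.011 -0.009] F [0.1 0.5 0.7] w 0.0853
```

Aligned; now close and lift a little.

Request:
jog_arm(motion=[[[0,0,0],[0,0,0],-1],[[0,0,0],[0,0,0],-1],[[0,0,0],[0,0,0],-1],[[0,0,0],[0,0,0],-1],[[0,0,0],[0,0,0],-1],[[0,0,0],[0,0,0],-1],[[0,0,0],[0,0,0],-1],[[0,0,0],[0,0,0],-1]], grip_force=50)

```text
t: 6.38
tcp_pos: [0.5316, 0.1909, 0.046]
tool_rot: [[-0.989, 0.151, 0.001], [0.151, 0.989, 0.001], [-0.001, 0.001, -1.0]]
force: [-1.5, 0.3, 6.1]
grip_width: 0.0433
grasp_force: 52.3
```

Request:
jog_arm(motion=[[[0,0,0],[0,0,-0.2],-1],[[0,0,0],[0,0,-0.4],-1],[[0,0,0],[0,0,-0.7],-1],[[0,0,0],[0,0,-0.7],-1],[[0,0,0],[0,0,-0.2],-1],[[0,0,0],[0,0,0],-1]])

```text
t: 7.12
tcp_pos: [0.5312, 0.1907, 0.1774]
tool_rot: [[-0.989, 0.151, 0.0], [0.151, 0.989, 0.0], [-0.0, 0.0, -1.0]]
force: [-0.8, -0.2, -3.9]
grip_width: 0.043
grasp_force: 51.6
```

Run:
```python
from h import *
to(.5534,-.1705,.153,.17)
p,d=snap('wrist','w3.png')
for z in (.16,.165,.17,.175):print(z,green(p,z))
s=bot.get_state();print(s['tool_rot'])
h=dets('wrist','hole1',(.1,.25));print(np.round(h,4))
q=dets('wrist','post1',(.005,.04));print(np.round(q,3))
if len(q)>2:print(fit(q[:,:2],(.553,-.171,.15),.03))
```

```text
t 7.12 p [0.5312 0.1907 0.1774] tooly deg 81.33 turn az -2.029 shift(now) [-1.273 -5.895  0.121] shift(after turn) [ 0.552 -6.006  0.124] F [-0.8 -0.2 -3.9] w 0.043
0.16 (((506.8699951171875, 193.4556121826172), (126.92324829101562, 123.98360443115234), 81.3443832397461), array([  192,    86,   260,   216, 30584], dtype=int32))
0.165 (((505.1131896972656, 193.73175048828125), (122.9493408203125, 120.10167694091797), 81.34436798095703), array([  192,    86,   260,   216, 30584], dtype=int32))
0.17 (((503.35638427734375, 194.0078582763672), (118.97543334960938, 116.2198715209961), 81.3443832397461), array([  192,    86,   260,   216, 30584], dtype=int32))
0.175 (((501.59942626953125, 194.28395080566406), (115.00152587890625, 112.33796691894531), 81.34437561035156), array([  192,    86,   260,   216, 30584], dtype=int32))
[[-9.88590089e-01  1.50625586e-01 -1.25230438e-03]
 [ 1.50626421e-01  9.88590573e-01 -6.00513201e-04]
 [ 1.14756365e-03 -7.82291525e-04 -9.99999036e-01]]
[[0.4604 0.2346 0.1692]
 [0.4534 0.1683 0.1745]]
[[ 0.632 -0.204  0.019]
 [ 0.617 -0.111  0.02 ]]
```

View pics/w3.png

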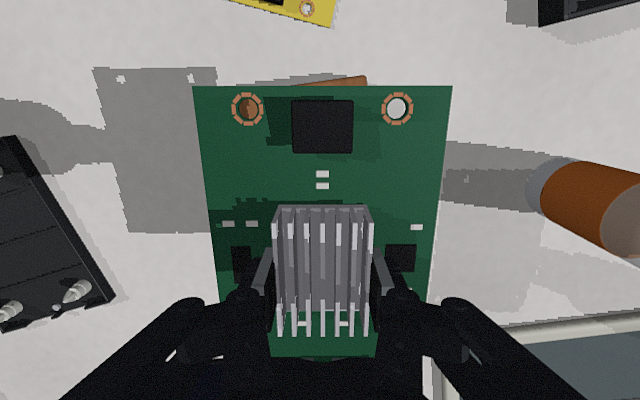

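Request:
jog_arm(motion=[[[0,0,0],[-0.1,-0.3,-0.1],-1],[[0,0,0],[-0.18,-0.6,-0.2],-1],[[0,0,0],[-0.18,-0.65,-0.2],-1],[[0,0,0],[-0.17,-0.6,0],-1],[[0,0,0],[-0.1,-0.44,0],-1],[[0,0,0],[0,0,0],-1],[[0,0,0],[0,0,0],-1],[[0,0,0],[0,0,0],-1]])

```text
t: 8.28
tcp_pos: [0.5509, 0.0313, 0.2071]
tool_rot: [[-0.989, 0.149, -0.001], [0.149, 0.989, 0.0], [0.001, -0.0, -1.0]]
force: [-1.1, -0.4, -2.3]
grip_width: 0.0429
grasp_force: 51.5
```

```bash
cat >> h.py <<'E'
def base(p,cam,g=(.553,-.171,.15)):
    v=p.max(2);C=bot.calibration(cam)
    yy,xx=np.mgrid[0:400,0:640];q=onplane(cam,np.c_[xx.ravel(),yy.ravel()],.014,C).reshape(400,640,2)-np.array(g[:2])
    c,s=np.cos(g[2]),np.sin(g[2]);l=np.stack([q[...,0]*c+q[...,1]*s,-q[...,0]*s+q[...,1]*c],-1)
    near=(abs(l[...,0])<.125)&(abs(l[...,1])<.095)
    m=((v<75)&near).astype(np.uint8);m=cv2.morphologyEx(m,cv2.MORPH_OPEN,np.ones((3,3)))
    n,L,S,_=cv2.connectedComponentsWithStats(m);i=1+S[1:,4].argmax()
    r=cv2.minAreaRect(cv2.convexHull(((q+np.array(g[:2]))[L==i]*1e3).astype(np.float32)))
    ins=(abs(l[...,0])<.098)&(abs(l[...,1])<.07)
    w=((v>110)&ins).astype(np.uint8);n,L,S,cc=cv2.connectedComponentsWithStats(w)
    k=[(int(S[j,4]),np.round(cc[j],1).tolist(),np.round(onplane(cam,cc[j:j+1],.027,C)[0],4).tolist()) for j in range(1,n) if S[j,4]>8]
    return r,k
E
python3 - <<'E'
from h import *
to(.5534,-.1705,.153,.17)
p,d=snap('wrist','w4.png');r,k=base(p,'wrist');print(r);print(*k,sep='\n')
q=dets('wrist','post1',(.005,.04));print(np.round(q,3))
if len(q)>2:print(fit(q[:,:2],(.553,-.171,.15),.03))
p,d=bot.get_image('top');r,k=base(p,'top');print(r);print(*k,sep='\n')
E
```

```text
t 8.28 p [0.5509 0.0313 0.2071] tooly deg 81.41 turn az -2.02 shift(now) [-0.544 -3.319  0.618] shift(after turn) [ 0.471 -3.33   0.618] F [-1.1 -0.4 -2.3] w 0.0429
((562.7764282226562, -158.51092529296875), (228.24644470214844, 167.40628051757812), 9.189534187316895)
(31, [113.8, 121.2], [0.4624, -0.1711])
(114, [141.9, 124.8], [0.4702, -0.1439])
(95, [86.9, 144.4], [0.4808, -0.2075])
(18, [75.1, 145.5], [0.4801, -0.2201])
(63, [209.9, 248.0], [0.6171, -0.112])
(271, [143.8, 266.7], [0.6294, -0.1966])
(38, [187.6, 263.2], [0.6327, -0.1436])
(29, [204.5, 265.2], [0.6384, -0.1244])
(29, [174.0, 274.0], [0.6446, -0.1639])
[[ 0.475 -0.148  0.02 ]
 [ 0.483 -0.216  0.018]
 [ 0.637 -0.207  0.021]]
(array([ 0.55407218, -0.17078789,  0.14585924]), np.int64(3), array([2, 3, 1]), array([[ 0.9,  0.5],
       [-1.2, -0.9],
       [ 0.4,  0.4]]))
((550.287109375, -168.9390869140625), (200.4994354248047, 148.7876434326172), 9.15939998626709)
(26, [393.0, 166.4], [0.6332, -0.2018])
(23, [361.2, 171.6], [0.6163, -0.1077])
```

View pics/w4.png

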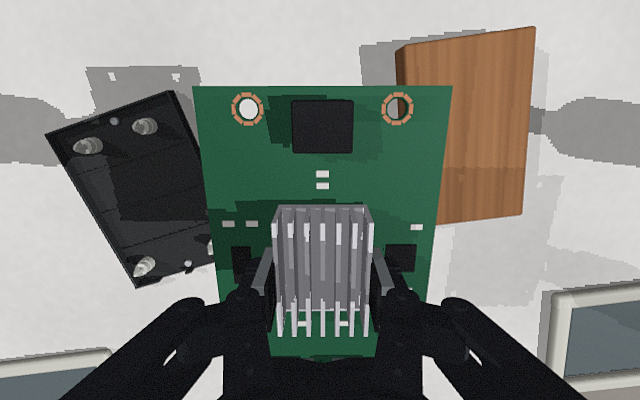

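Run:
```python
from h import *
p=cv2.imread('pics/w4.png');v=cv2.GaussianBlur(p.max(2),(3,3),0).astype(float)
def cross(a,rev=False):
    idx=np.arange(len(a)); 
    if rev: a=a[::-1]
    i=np.nonzero(a<85)[0][0]; f=i-(85-a[i])/(a[i-1]-a[i]); return len(a)-1-f if rev else f
L=np.array([(cross(v[r,20:200])+20,r) for r in range(145,278)])
T=np.array([(c,cross(v[60:200,c])+60) for c in range(62,160)])
B=np.array([(c,cross(v[200:310,c],True)+200) for c in range(145,190)])
C=bot.calibration('wrist')
def line(P):
    q=onplane('wrist',P,.014,C)
    for _ in range(4):
        m=q.mean(0);u=np.linalg.svd(q-m)[2][0];n=np.array([-u[1],u[0]]);e=(q-m)@n;q=q[abs(e)<max(2*e.std(),3e-4)]
    return m,n,u,e.std()
l,t,b=map(line,(L,T,B))
for k in (l,t,b):
    u=k[2]*np.sign(k[2][np.abs(k[2]).argmax()]);print(np.round(k[0],4),'ang',np.degrees(np.arctan2(u[1],u[0])),k[3]*1e3)
X=lambda a,b:np.linalg.solve([a[1],b[1]],[a[1]@a[0],b[1]@b[0]])
c1,c2=X(l,t),X(l,b);d=c2-c1;print(c1,c2,np.linalg.norm(d))
y=np.arctan2(d[1],d[0]);yl=y
print('centre',(c1+c2)/2+.074*np.array([-np.sin(yl),np.cos(yl)]),'yaw',yl)
```

```text
<stdin>:6: RuntimeWarning: divide by zero encountered in scalar divide
Traceback (most recent call last):
numpy.linalg.LinAlgError: SVD did not converge
```

Run:
```python
from h import *
p=cv2.imread('pics/w4.png');v=cv2.GaussianBlur(p.max(2),(3,3),0).astype(float)
def cross(a,rev=False):
    if rev: a=a[::-1]
    i=np.nonzero(a<85)[0][0]
    f=i-(85-a[i])/(a[i-1]-a[i]) if i else np.nan; return len(a)-1-f if rev else f
L=np.array([(cross(v[r,20:200])+20,r) for r in range(145,278)])
T=np.array([(c,cross(v[60:200,c])+60) for c in range(62,160)])
B=np.array([(c,cross(v[200:295,c],True)+200) for c in range(145,178)])
C=bot.calibration('wrist')
def line(P):
    q=onplane('wrist',P[~np.isnan(P).any(1)],.014,C)
    for _ in range(4):
        m=q.mean(0);u=np.linalg.svd(q-m)[2][0];n=np.array([-u[1],u[0]]);e=(q-m)@n;q=q[abs(e)<max(2*e.std(),3e-4)]
    return m,n,u,e.std()
l,t,b=map(line,(L,T,B))
for k in (l,t,b):
    u=k[2]*np.sign(k[2][np.abs(k[2]).argmax()]);print(np.round(k[0],4),'ang',np.degrees(np.arctan2(u[1],u[0])),k[3]*1e3)
X=lambda a,b:np.linalg.solve([a[1],b[1]],[a[1]@a[0],b[1]@b[0]])
c1,c2=X(l,t),X(l,b);d=c2-c1;print(c1,c2,np.linalg.norm(d))
y=np.arctan2(d[1],d[0]);yl=y
print('centre',(c1+c2)/2+.074*np.array([-np.sin(yl),np.cos(yl)]),'yaw',yl)
```

```text
[ 0.5613 -0.243 ] ang 9.401214282825457 0.21652590512607636
[ 0.4508 -0.1794] ang 99.25375705257103 0.09611124243604317
[ 0.6554 -0.1907] ang 107.28090560082073 0.9175957288509096
[ 0.46376838 -0.25915267] [ 0.66621897 -0.22563278] 0.205206781317521
centre [ 0.55290601 -0.16938664] yaw 0.1640821429208216
```

Request:
jog_arm(motion=[[[0,0,-0.7],[0,0,0],-1],[[0,0,-0.7],[0,0,0],-1],[[0,0,-0.69],[0,0,0],-1],[[0,0,0],[0.1,-0.5,0.1],-1],[[0,0,0],[0.1,-0.7,0.3],-1],[[0,0,0],[0.1,-0.8,0.3],-1],[[0,0,0],[0.115,-0.8,0.3],-1],[[0,0,0],[0.1,-0.515,0.3],-1],[[0,0,0],[0,0,0.3],-1],[[0,0,0],[0,0,0.2],-1],[[0,0,0],[0,0,0],-1],[[0,0,0],[0,0,0],-1]])

```text
t: 9.93
tcp_pos: [0.5533, -0.17, 0.0999]
tool_rot: [[-0.987, -0.163, 0.001], [-0.163, 0.987, 0.0], [-0.001, -0.0, -1.0]]
force: [0.6, -0.3, -2.8]
grip_width: 0.0435
grasp_force: 51.6
```

Run:
```python
from h import *
to(.5527,-.170,.163,.035)
p,d=snap('wrist','w5.png');s,ds=snap('side','s5.png')
cv2.imwrite('pics/m5.png',np.hstack([cv2.resize(p,(400,250)),cv2.resize(s[180:320,270:450],(400,250),interpolation=cv2.INTER_CUBIC)]))
g=bot.get_state();z=g['tcp_pos'][2]-.003;print(green(p,z))
```

```text
t 9.93 p [ 0.5533 -0.17    0.0999] tooly deg 99.38 turn az 0.005 shift(now) [1.100e-02 1.000e-03 1.082e+00] shift(after turn) [1.000e-02 1.000e-03 1.082e+00] F [ 0.6 -0.3 -2.8] w 0.0435
(((524.937744140625, -175.72140502929688), (114.18869018554688, 116.07876586914062), 9.346107482910156), array([  193,    85,   259,   217, 30691], dtype=int32))
```

View pics/m5.png

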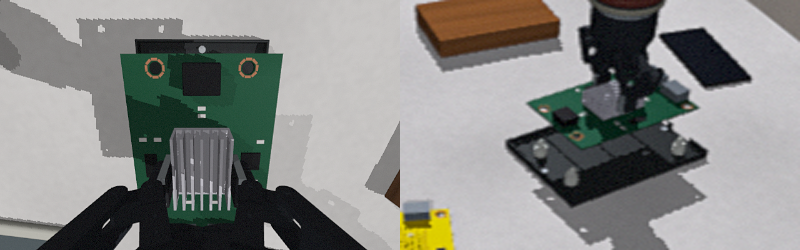

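Run:
```python
from h import *
p=cv2.imread('pics/w5.png');v=cv2.GaussianBlur(p.max(2),(3,3),0).astype(float)
for r in (68,72,76): print(r,np.round(v[r,205:225]).astype(int),np.round(v[r,420:440]).astype(int))
for c in (260,300,380): print(c,np.round(v[55:90,c]).astype(int))
C=bot.calibration('wrist')
def edges(r):
    row=v[r]; a=np.nonzero(row[200:440]<80)[0]+200; return a.min()-.5,a.max()+.5
for r in (68,72,76):
    a,b=edges(r);q=onplane('wrist',np.array([[a,r],[b,r]]),.014,C);R=np.array([[np.cos(.163),-np.sin(.163)],[np.sin(.163),np.cos(.163)]])
    for c0 in ((.5535,-.1710),(.5525,-.1696)): print(r,a,b,np.round((q-np.array(c0))@R*1e3,1).tolist())
for c in (240,300,380,400):
    a=60+np.nonzero(v[55:90,c]<80)[0].min()-5-.5;q=onplane('wrist',np.array([[c,a]]),.014,C);print(np.round((q-np.array((.5535,-.1710)))@R*1e3,1))
```

```text
68 [135 135 135 135 136 136 135 135 137 139 115  63  34  29  23  19  19  19
  17  18] [ 26  26  25  24  25  25  27  34  42  56 101 163 194 195 193 193 193 193
 193 193]
72 [134 134 134 134 134 134 135 135 136 136 121  78  37  26  25  20  18  15
  14  18] [ 30  26  19  18  19  20  26  39  50  69 122 177 194 193 193 193 193 193
 192 192]
76 [133 133 133 134 134 134 134 134 134 135 136 105  48  27  29  22  16  16
  17  18] [ 24  21  17  17  19  23  32  43  54  84 137 173 179 176 175 176 183 191
 193 192]
260 [134 134 134 134 134 135 135 103  52  32  33  26  19  19  25  29  30  30
  30  28  26  28  29  28  30  34  36  35  35  40  57  76  80  79  80]
300 [201 186 155 134 132 136 136 108  59  33  30  27  22  27  39  46  48  48
  49  49  49  48  47  46  46  47  51  54  53  53  55  55  50  47  45]
380 [193 195 190 165 134 125 128 109  71  50  54  52  38  32  39  46  48  49
  50  49  46  47  48  48  49  53  53  51  51  55  69  80  83  83  83]
68 215.5 429.5 [[-99.7, -73.3], [-99.7, 73.9]]
68 215.5 429.5 [[-99.0, -74.8], [-99.0, 72.4]]
72 215.5 429.5 [[-97.2, -73.6], [-97.2, 74.2]]
72 215.5 429.5 [[-96.4, -75.1], [-96.4, 72.7]]
76 216.5 428.5 [[-94.6, -73.2], [-94.6, 73.8]]
76 216.5 428.5 [[-93.8, -74.7], [-93.9, 72.3]]
[[-103.2  -56.1]]
[[-103.2  -15.1]]
[[-103.2   39.7]]
[[-102.6   53.4]]
```

Request:
jog_arm(motion=[[[0,0,0],[0.015,0.005,0.3],-1],[[0,0,0],[0,0,0.4],-1],[[0,0,0],[0,0,0.2],-1],[[0,0,0],[0,0,0.1],-1],[[0,0,0],[0,0,0],-1],[[0,0,0],[0,0,0],-1]])

```text
t: 10.78
tcp_pos: [0.5522, -0.1709, 0.04]
tool_rot: [[-0.987, -0.161, 0.001], [-0.161, 0.987, -0.0], [-0.001, -0.0, -1.0]]
force: [0.6, 1.1, -1.9]
grip_width: 0.0429
grasp_force: 51.6
```

Run:
```python
from h import *
to(.5519,-.170,.163,.035)
p,d=snap('wrist','w6.png')
cv2.imwrite('pics/w6c.png',cv2.resize(p[70:160,180:470],None,fx=2.7,fy=2.7,interpolation=cv2.INTER_CUBIC))
```

```text
t 10.78 p [ 0.5522 -0.1709  0.04  ] tooly deg 99.29 turn az -0.006 shift(now) [0.003 0.015 0.083] shift(after turn) [0.003 0.015 0.083] F [ 0.6  1.1 -1.9] w 0.0429
```

View pics/w6c.png

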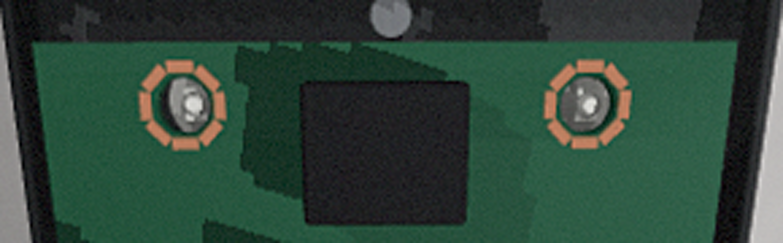

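Request:
jog_arm(motion=[[[0,0,0],[0.003,0.016,0],-1],[[0,0,0],[0,0,0.05],-1],[[0,0,0],[0,0,0.05],-1],[[0,0,0],[0,0,0],-1],[[0,0,0],[0,0,0],-1]])

```text
t: 11.45
tcp_pos: [0.552, -0.1699, 0.0336]
tool_rot: [[-0.987, -0.161, 0.001], [-0.161, 0.987, -0.0], [-0.001, -0.0, -1.0]]
force: [2.9, -0.5, 0.2]
grip_width: 0.0428
grasp_force: 52.0
```

Request:
jog_arm(motion=[[[0,0,0],[0,0,0],0.5],[[0,0,0],[0,0,0],1],[[0,0,0],[0,0,0],1],[[0,0,0],[0,0,0],1],[[0,0,0],[0,0,0],1],[[0,0,0],[0,0,0],1],[[0,0,0],[0,0,-0.3],1],[[0,0,0],[0,0,-0.7],1],[[0,0,0],[0,0,-0.7],1],[[0,0,0],[0,0,-0.3],1],[[0,0,0],[0,0,0],1],[[0,0,0],[0,0,0],1]])

```text
t: 12.95
tcp_pos: [0.5507, -0.1695, 0.1523]
tool_rot: [[-0.987, -0.162, -0.002], [-0.162, 0.987, 0.0], [0.002, 0.001, -1.0]]
force: [0.6, 0.3, 0.2]
grip_width: 0.0851
grasp_force: 0.0
```

Run:
```python
from h import *
to(.552,-.170,.163,.16)
p,d=snap('wrist','w7.png');print(green(p,.030))
h=dets('wrist','hole1',(.01,.05));print(np.round(h,4));print(fit(h[:,:2],(.5525,-.17,.163)))
C=bot.calibration('wrist');R=np.array(C['R'])
# depth-based height of board top near bare press spots
c,s=np.cos(.163),np.sin(.163)
for l in [(53,43),(53,-43),(-53,32),(-53,-32)]:
    X=np.array([.5523+(c*l[0]-s*l[1])/1e3,-.17+(s*l[0]+c*l[1])/1e3,.031]);x=R@X+C['t'];u=C['K']@x;u=(u[:2]/u[2]).round().astype(int)
    dd=np.median(d[u[1]-2:u[1]+3,u[0]-2:u[0]+3]);xc=x*dd/x[2];print(l,u,'z',round((R.T@(xc-C['t']))[2],4))
cv2.imwrite('pics/w7b.png',p)
```

```text
t 12.95 p [ 0.5507 -0.1695  0.1523] tooly deg 99.3 turn az -0.004 shift(now) [-0.019 -0.012 -0.129] shift(after turn) [-0.019 -0.012 -0.129] F [0.6 0.3 0.2] w 0.0851
(((551.9024658203125, -170.33651733398438), (172.19488525390625, 117.13004302978516), 9.280450820922852), array([  250,    92,   144,   185, 15398], dtype=int32))
[[ 0.4841 -0.2145  0.032 ]
 [ 0.6193 -0.1106  0.0289]
 [ 0.6328 -0.2071  0.0275]
 [ 0.4704 -0.1496  0.0282]]
(array([ 0.55165   , -0.17045   ,  0.15624483]), np.int64(4), array([3, 0, 1, 2]), array([[ 2.2,  1.4],
       [ 0. ,  0.6],
       [-1.4, -1.1],
       [-0.9, -0.9]]))
(53, 43) [367 247] z 0.0315
(53, -43) [277 247] z 0.0314
(-53, 32) [360 134] z 0.0315
(-53, -32) [284 134] z 0.0313
```

View pics/w7b.png

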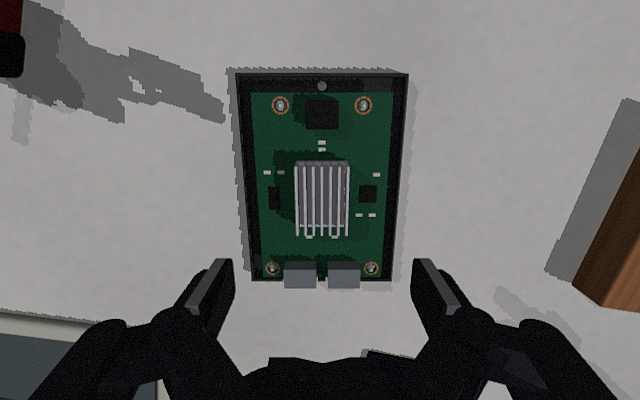

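Request:
jog_arm(motion=[[[0,0,0],[-0.5,0.4,0],-1],[[0,0,0],[-0.4,0.3,0],-1],[[0,0,0],[0,0,0],-1],[[0,0,0],[0,0,0],-1],[[0,0,0],[0,0,0.3],-1],[[0,0,0],[0,0,0.6],-1],[[0,0,0],[0,0,0.6],-1],[[0,0,0],[0,0,0.2],-1],[[0,0,0],[0,0,0],-1],[[0,0,0],[0,0,0],-1]])

```text
t: 14.3
tcp_pos: [0.5987, -0.1201, 0.0526]
tool_rot: [[-0.987, -0.161, 0.002], [-0.161, 0.987, -0.0], [-0.002, -0.001, -1.0]]
force: [0.8, -0.6, 0.2]
grip_width: 0.0003
grasp_force: 0.0
```

```bash
cat >> h.py <<'E'
def spot(l,z,b=(.5519,-.1703,.162)):
    c,s=np.cos(b[2]),np.sin(b[2]);to(b[0]+(c*l[0]-s*l[1])/1e3,b[1]+(s*l[0]+c*l[1])/1e3,b[2],z)
E
python3 -c "
from h import *
spot((53,43),.0315)"
```

```text
t 14.3 p [ 0.5987 -0.1201  0.0526] tooly deg 99.27 turn az -0.002 shift(now) [0.022 0.016 0.352] shift(after turn) [0.022 0.016 0.352] F [ 0.8 -0.6  0.2] w 0.0003
```

Request:
jog_arm(motion=[[[0,0,0],[0.022,0.016,0.2],-1],[[0,0,0],[0,0,0.12],-1],[[0,0,0],[0,0,0.03],-1],[[0,0,0],[0,0,0.03],-1],[[0,0,0],[0,0,0.03],-1],[[0,0,0],[0,0,0.03],-1],[[0,0,0],[0,0,0.03],-1],[[0,0,0],[0,0,0],-1],[[0,0,0],[0,0,0],-1]])

```text
t: 15.42
tcp_pos: [0.597, -0.1191, 0.0248]
tool_rot: [[-0.987, -0.161, 0.001], [-0.161, 0.987, 0.0], [-0.001, 0.0, -1.0]]
force: [-6.1, 1.8, 17.7]
grip_width: -0.0002
grasp_force: 9.2
```

Request:
jog_arm(motion=[[[0,0,0],[0,0,0.03],-1],[[0,0,0],[0,0,0.02],-1],[[0,0,0],[0,0,0],-1]])

```text
t: 15.8
tcp_pos: [0.5973, -0.1193, 0.0242]
tool_rot: [[-0.987, -0.161, 0.002], [-0.161, 0.987, 0.002], [-0.002, 0.001, -1.0]]
force: [-16.8, 4.3, 44.1]
grip_width: 0.0002
grasp_force: 22.2
```

Request:
jog_arm(motion=[[[0,0,0],[0,0,-0.4],-1],[[0,0,0],[0,0,-0.5],-1],[[0,0,0],[0,-0.7,0],-1],[[0,0,0],[0,-0.73,0],-1],[[0,0,0],[0,0,0.3],-1],[[0,0,0],[0,0,0.1],-1],[[0,0,0],[0,0,0],-1],[[0,0,0],[0,0,0],-1]])

```text
t: 16.8
tcp_pos: [0.6107, -0.2025, 0.0504]
tool_rot: [[-0.987, -0.163, 0.0], [-0.163, 0.987, 0.0], [-0.0, 0.0, -1.0]]
force: [0.2, -0.3, -0.3]
grip_width: 0.0002
grasp_force: 0.0
```

```bash
python3 -c "
from h import *
spot((53,-43),.0315)"
```

```text
t 16.8 p [ 0.6107 -0.2025  0.0504] tooly deg 99.37 turn az 0.011 shift(now) [-0.003 -0.028  0.316] shift(after turn) [-0.003 -0.028  0.316] F [ 0.2 -0.3 -0.3] w 0.0002
```

Request:
jog_arm(motion=[[[0,0,0],[-0.003,-0.028,0.2],-1],[[0,0,0],[0,0,0.1],-1],[[0,0,0],[0,0,0.03],-1],[[0,0,0],[0,0,0.03],-1],[[0,0,0],[0,0,0.03],-1],[[0,0,0],[0,0,0.03],-1],[[0,0,0],[0,0,0.03],-1],[[0,0,0],[0,0,0.02],-1],[[0,0,0],[0,0,0],-1]])

```text
t: 17.92
tcp_pos: [0.611, -0.2054, 0.0243]
tool_rot: [[-0.987, -0.161, 0.001], [-0.161, 0.987, 0.001], [-0.001, 0.001, -1.0]]
force: [-9.0, 3.5, 25.7]
grip_width: 0.0003
grasp_force: 12.2
```

Request:
jog_arm(motion=[[[0,0,0],[0,0,0.02],-1],[[0,0,0],[0,0,0.01],-1],[[0,0,0],[0,0,0],-1]])

```text
t: 18.3
tcp_pos: [0.611, -0.2055, 0.024]
tool_rot: [[-0.987, -0.161, 0.001], [-0.161, 0.987, 0.001], [-0.001, 0.001, -1.0]]
force: [-15.7, 5.1, 38.9]
grip_width: 0.0001
grasp_force: 19.4
```

Request:
jog_arm(motion=[[[0,0,0],[0,0,-0.4],-1],[[0,0,0],[0,0,-0.5],-1],[[0,0,0],[0.6,0.06,0],-1],[[0,0,0],[0.6,0.06,0],-1],[[0,0,0],[0.56,0.06,0],-1],[[0,0,0],[0,0,0.3],-1],[[0,0,0],[0,0,0.1],-1],[[0,0,0],[0,0,0],-1],[[0,0,0],[0,0,0],-1]])

```text
t: 19.42
tcp_pos: [0.5054, -0.2116, 0.0502]
tool_rot: [[-0.987, -0.162, -0.0], [-0.162, 0.987, -0.001], [0.0, -0.0, -1.0]]
force: [-0.3, -0.0, -0.3]
grip_width: 0.0003
grasp_force: 0.0
```

```bash
python3 -c "
from h import *
spot((-53,-32),.0315)"
```

```text
t 19.43 p [ 0.5054 -0.2116  0.0502] tooly deg 99.32 turn az 0.004 shift(now) [0.008 0.022 0.312] shift(after turn) [0.008 0.022 0.312] F [-0.3 -0.  -0.3] w 0.0003
```

Request:
jog_arm(motion=[[[0,0,0],[0.008,0.022,0.2],-1],[[0,0,0],[0,0,0.1],-1],[[0,0,0],[0,0,0.03],-1],[[0,0,0],[0,0,0.03],-1],[[0,0,0],[0,0,0.03],-1],[[0,0,0],[0,0,0.03],-1],[[0,0,0],[0,0,0.03],-1],[[0,0,0],[0,0,0.03],-1],[[0,0,0],[0,0,0],-1]])

```text
t: 20.55
tcp_pos: [0.5049, -0.2108, 0.023]
tool_rot: [[-0.987, -0.161, 0.002], [-0.161, 0.987, 0.0], [-0.002, -0.0, -1.0]]
force: [-5.8, 1.7, 20.0]
grip_width: 0.0002
grasp_force: 10.1
```

Request:
jog_arm(motion=[[[0,0,0],[0,0,0.02],-1],[[0,0,0],[0,0,0.02],-1],[[0,0,0],[0,0,0],-1],[[0,0,0],[0,0,-0.4],-1],[[0,0,0],[0,0,-0.5],-1],[[0,0,0],[0,0.5,0],-1],[[0,0,0],[0,0.55,0],-1],[[0,0,0],[0,0,0.3],-1],[[0,0,0],[0,0,0.1],-1],[[0,0,0],[0,0,0],-1],[[0,0,0],[0,0,0],-1]])

```text
t: 21.92
tcp_pos: [0.494, -0.1492, 0.0491]
tool_rot: [[-0.987, -0.16, 0.0], [-0.16, 0.987, -0.001], [0.0, -0.001, -1.0]]
force: [-0.4, -0.0, -0.5]
grip_width: 0.0001
grasp_force: 0.0
```

```bash
python3 -c "
from h import *
spot((-53,32),.0315)"
```

```text
t 21.93 p [ 0.494  -0.1492  0.0491] tooly deg 99.21 turn az -0.008 shift(now) [-0.012  0.03   0.293] shift(after turn) [-0.012  0.03   0.293] F [-0.4 -0.  -0.5] w 0.0001
```

Request:
jog_arm(motion=[[[0,0,0],[-0.012,0.03,0.2],-1],[[0,0,0],[0,0,0.09],-1],[[0,0,0],[0,0,0.03],-1],[[0,0,0],[0,0,0.03],-1],[[0,0,0],[0,0,0.03],-1],[[0,0,0],[0,0,0.03],-1],[[0,0,0],[0,0,0.03],-1],[[0,0,0],[0,0,0.03],-1],[[0,0,0],[0,0,0],-1]])

```text
t: 23.05
tcp_pos: [0.4945, -0.1463, 0.0228]
tool_rot: [[-0.987, -0.161, 0.0], [-0.161, 0.987, 0.002], [-0.0, 0.002, -1.0]]
force: [-12.0, 3.5, 34.1]
grip_width: 0.0
grasp_force: 17.1
```

Press a touch more, then rise and look.

Request:
jog_arm(motion=[[[0,0,0],[0,0,0.01],-1],[[0,0,0],[0,0,0],-1],[[0,0,0],[0,0,-0.4],-1],[[0,0,0],[0,0,-0.6],-1],[[0,0,0],[-0.4,-0.2,-0.6],-1],[[0,0,0],[-0.4,-0.3,-0.5],-1],[[0,0,0],[0,0,0],-1],[[0,0,0],[0,0,0],-1]])

```text
t: 24.05
tcp_pos: [0.5457, -0.1679, 0.1452]
tool_rot: [[-0.987, -0.161, -0.001], [-0.161, 0.987, 0.0], [0.001, 0.0, -1.0]]
force: [-0.6, 0.6, -0.7]
grip_width: 0.0004
grasp_force: 0.0
```

Run:
```python
from h import *
to(.552,-.170,.163,.16)
p,d=snap('wrist','w8.png');print(green(p,.023))
C=bot.calibration('wrist');R=np.array(C['R']);c,s=np.cos(.162),np.sin(.162)
for l in [(53,43),(53,-43),(-53,32),(-53,-32),(-80,50),(-80,-50),(60,54),(60,-54)]:
    X=np.array([.5519+(c*l[0]-s*l[1])/1e3,-.1703+(s*l[0]+c*l[1])/1e3,.023]);x=R@X+C['t'];u=C['K']@x;u=(u[:2]/u[2]).round().astype(int)
    dd=np.median(d[u[1]-1:u[1]+2,u[0]-1:u[0]+2]);xc=x*dd/x[2];print(l,u,'z',round((R.T@(xc-C['t']))[2],4))
h=dets('wrist','hole1',(.0,.05));print(np.round(h,4))
for n in ('hole1','post1'):
  q=bot.pinpoint('wrist',n);print(n,[(round(a['score'],2),np.round(a['location'],3).tolist()) for a in q])
cv2.imwrite('pics/w8c.png',cv2.resize(p[60:310,220:430],None,fx=2.4,fy=2.4,interpolation=cv2.INTER_CUBIC))
```

```text
t 24.05 p [ 0.5457 -0.1679  0.1452] tooly deg 99.28 turn az -0.007 shift(now) [-0.097 -0.051 -0.246] shift(after turn) [-0.097 -0.051 -0.246] F [-0.6  0.6 -0.7] w 0.0004
(((546.13037109375, -171.63572692871094), (160.77587890625, 116.60567474365234), 9.300021171569824), array([  247,    98,   142,   173, 14400], dtype=int32))
(53, 43) [364 250] z 0.0239
(53, -43) [274 250] z 0.0235
(-53, 32) [356 139] z 0.0233
(-53, -32) [281 139] z 0.0237
(-80, 50) [379 106] z 0.0241
(-80, -50) [258 106] z 0.0236
(60, 54) [375 257] z 0.0236
(60, -54) [263 257] z 0.0233
[[ 0.4706 -0.153   0.019 ]
 [ 0.6338 -0.2073  0.0198]
 [ 0.6214 -0.1121  0.0146]
 [ 0.4825 -0.2136  0.0212]
 [ 0.4751 -0.1468  0.02  ]]
hole1 [(0.93, [0.471, -0.153, 0.019]), (0.85, [0.634, -0.207, 0.02]), (0.81, [0.621, -0.112, 0.015]), (0.69, [0.482, -0.214, 0.021]), (0.35, [0.475, -0.147, 0.02])]
post1 [(0.78, [0.47, -0.148, 0.02]), (0.66, [0.614, -0.11, 0.018]), (0.65, [0.483, -0.216, 0.016])]
```

View pics/w8c.png

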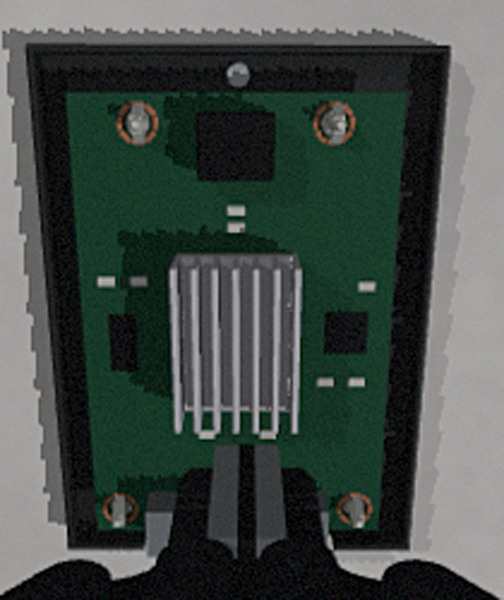

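```bash
python3 -c "
from h import *
print(bot.job_done())"
```

```text
the job is handed in; nothing more can be done
None
```

The board is in the housing base with its sockets at the notched end, pressed home on all four posts. Its top measures about 23.5 mm high all round (home is 23 mm), and I handed the job in at about 24 s without a verdict coming back.

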